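# Lid the printed parts boxes

## Robot

A 6-joint arm with a two-finger parallel gripper is mounted at the origin on the work surface. World frame = base frame: x ahead of the robot, y to its left, z up, the work surface at z = 0. Lengths are in mm, angles in rad, forces in N, time in s.
With the tool pointing down it reaches from about 400 to 925 mm from the base axis. Payload 12.5 kg.
Tool frame: the origin (TCP) lies on the centre line of the jaws, within the pads' length; the fingertips stand 8 mm ahead of it and the grasp point (between the pads) lies 11 mm behind it; z points along the fingers, x is the direction in which the jaws open and shut, and the axes are right-handed (so a half turn about z gives the same grasp; the last joint's range is limited). The gripper opens to 95 mm and grips with 3 to 60 N. Pads are 20 mm wide; open, the fingers measure 119 mm over their backs; the gripper's body (75 mm by 180 mm) begins 59 mm behind the grasp point.
Start: joints at [1.226, 0.491, 1.559, -0, 1.092, -0.106], TCP at [147.817, 607.286, 222.661] pointing down, gripper open.
Joint ranges: [-3.1, 3.1], [-0.84, 2.19], [0.05, 2.79], [-1.13, 4.28], [0.06, 2.93], [-2.69, 2.69]. Speed limits (rad/s): [2.22, 2.22, 2.79, 3.14, 3.14, 3.14].

## Interface

Orientations are given as [roll, pitch, yaw] about the fixed x, y, z axes, in that order (R = Rz(yaw) Ry(pitch) Rx(roll)).
In Python, from cell import env gives the robot as it stands. The module is installed in compiled form; this text tells all that it offers.
- The arm moves only by the tool send_rows, never from a script. Its argument "moves" is a list that holds one entry, the list of rows, each a list of 6 numbers: the shift along the tool's x, y, z as a fraction of full scale, then the turn, a rotation vector about the tool's x, y, z as a fraction of full scale. A call has 1 to 12 rows; each row is the pose to reach, as a shift and turn from the pose commanded when the call began, along the tool's axes at that moment; what a row does not reach only later rows make up. Full scale, the value 1, is 0.3 m for a shift and 90 degrees for a turn. A row lasts 1/12 s, in which the tool goes at most 41.7 mm and 7.16 degrees, less where a joint would pass 70% of its speed; a pose out of reach is approached as far as the arm can. A call with a number of a shift or a turn outside -1 to 1 is refused whole. A call with a gripper value outside its range is refused whole. "grip" is the gripper's target within -1 to 1 (shut at 1, half-way at 0, fully open at -1), set as the call begins (left out, the last holds). The fingers move at their own pace and stop on an object; the grip force is fixed at half the most. Time passes only in rows, so rows that repeat a pose let the fingers close. It gives the time, the measured TCP pose, the force and the opening at its end, in the units of the state.
- env.state(): the state, without advancing time (a new reading comes with each control period).
- env.read_camera(name): name is "side" or "top"; returns a dict with "image" (400x640x3 uint8, red, green, blue), "mtx" (3x3 intrinsics, pixels), "T" (4x4, takes a point from camera to world coordinates). Camera axes: x right, y up, looking along -z (the intrinsics and any distortion apply to the point x, -y, -z); pixel columns grow to the right and rows downward; lengths in mm; the calibration is good to about 2 mm. A picture is of the moment at which its call begins. There is no depth.
- env.job_done(): hands the job in, once; it reports no verdict.
Trained networks look in the newest picture that a camera, given by its name, has taken for a name from the list of things; names that differ only in an ending like _2 or _b are one class to them, and where a whole thing is asked for, a point or a joint stands for the part that bears it (a point fixed in the world has none). Each returns a list of dicts, best first, with "confidence" (0 to 1); they miss things now and then, are a little off and sometimes report something else, mostly with a low value. They report only what shows in the picture. A call takes as long as a camera call.
- env.look_for(camera, thing): "xy" ([column, row] in pixels, amid what is visible of it).
- env.outline_of(camera, thing): "region" (400x640 bool, what is visible of it) and "xy" ([column, row] in pixels, amid what is visible of it).
The state is a dict: "t": time; "joints": joint angles; "qvel": joint speeds; "tau": joint torques, N m; "eef_pos": TCP position; "tcp_rot": TCP orientation; "ft_force": force on the tool from outside, world axes, zero at the start; "moment": the same for the moment, N m; "opening": opening from 0.0 (shut) to 1.0 (fully open).
Only numpy, scipy, OpenCV 4.12 (cv2) and the standard library are available. Lean on these libraries where they do the work, as an engineer would, in place of code of your own. Each camera call takes 0.05 s, during which the arm holds its last target. There are 200 camera calls.

## Task

The lids on the glass print plate belong to two of the three green printed boxes standing open beside it. Close those two boxes: put each lid, handle up, on the box it fits, turned so that its sides run flush with the box's sides, and fully home so that its rim sits on the box's shoulder all round. The boxes stay standing about where they are, and the smallest box, which has no lid, and the bracket on the plate are left alone.

Things in the scene. Friction and masses are not known exactly. Their poses are not given: they have to be found in the camera images.
- square_box: Open square box, green print, 74 x 74 mm outside, loose on the table, about 0.25 kg. Origin: centre of underside, x and y along its sides, z up. Walls rise 50 mm to a flat shoulder 4 mm wide; inside it a neck, 66 x 66 mm outside, rises 13 mm more (7 mm straight, then drawn in 3 mm per side as a lead-in); top at 63 mm. Green discs lie in it.
- oblong_box: Open oblong box, green print, 92 mm (its x) x 60 mm (its y) outside, loose on the table, about 0.25 kg. Origin: centre of underside, z up. Made like the square one: shoulder 50 mm high and 4 mm wide, neck 84 x 52 mm outside with the same 13 mm rise and lead-in, top at 63 mm.
- small_box: Smallest open box, green print, 56 x 56 mm outside, 63 mm high, loose on the table among the others and made like them; neither lid fits it. Left alone. Origin: centre of underside.
- square_lid: Square box's lid, green, 74 x 74 mm, lying handle up, loose, on the plate, 0.05-0.1 kg. Origin: centre of the skirt's lower rim, x, y along sides, z up. Skirt 15 mm deep, opening 69 x 69 mm (1.5 mm play per side); flat top at 19 mm. On it a centred grip fin: 50 mm along x, 12 mm thick along y, up to 45 mm. Fits in any quarter turn; home when its origin is 50 mm above the box's.
- oblong_lid: Oblong box's lid, green, 92 mm (x) x 60 mm (y), lying handle up, loose, on the plate, 0.05-0.1 kg. Origin: centre of the skirt's lower rim, z up. Skirt 15 mm deep, opening 87 x 55 mm (1.5 mm play per side); flat top at 19 mm. On it a centred grip fin: 50 mm along x, 12 mm thick along y, up to 45 mm. Fits either way round; home when its origin is 50 mm above the box's.
- plate: Glass print plate, white below, 235 x 235 x 4 mm, with a thin green line round its edge, fixed flat on the table; the lids and a bracket lie on it. Origin: centre of its underside.
- bracket: Small green printed angle bracket, 40 x 30 mm, 30 mm high, loose near a corner of the plate. Left alone. Origin: centre of its underside.

How it is judged (in metres and radians):
At the end, for the whole second after the job is handed in: Each lid handle up on its own box: centred to 4 mm, rim at shoulder height to 3 mm, sides in line and level to 0.1 rad (square lid: any quarter turn), at rest. Both boxes upright on the table within 50 mm of their start; small box upright, it and the bracket within 20 mm of theirs (horizontal distance between square_lid and square_box below 0.004 m and z of square_lid in the frame of square_box between 0.047 and 0.053 m and (angle between the x axis of square_lid and the x axis of square_box, either way round below 0.1 rad or angle between the x axis of square_lid and the y axis of square_box, either way round below 0.1 rad) and angle between each of square_lid, oblong_lid, small_box's own z axis and vertical below 0.1 rad and angle between each of square_box, oblong_box's own z axis and vertical below 0.08 rad and height (world z) of each of square_box, oblong_box below 0.006 m and distance of each of square_box, oblong_box from where it was at the start of the episode below 0.05 m and linear speed of each of square_lid, square_box, oblong_lid, oblong_box below 0.02 m/s and horizontal distance between oblong_lid and oblong_box below 0.004 m and z of oblong_lid in the frame of oblong_box between 0.047 and 0.053 m and angle between the x axis of oblong_lid and the x axis of oblong_box, either way round below 0.1 rad and distance of each of small_box, bracket from where it was at the start of the episode below 0.02 m); the robot touches nothing.
It fails at once if the square box is tipped over (angle between square_box's own z axis and vertical above 0.5 rad).
It fails at once if the oblong box is tipped over (angle between oblong_box's own z axis and vertical above 0.5 rad).
It fails at once if the smallest box is tipped over (angle between small_box's own z axis and vertical above 0.5 rad).
It also fails if it takes over 48 s, if anything falls off the work surface, if the arm or the gripper's body presses on something with over 40 N, if the wrist force passes 120 N, or if a joint passes its speed limit or range.

## Working session

There is one attempt and no reset: what is moved stays moved. The work goes in short steps, Python scripts to look and compute and a tool call to move; the robot and the scene stay as the last step left them, time stands still between calls to the robot, and variables do not carry over. Pictures are saved under pics/ and viewed, about 8 in all and at most 12, crops included, and the job is handed in when it is done.

Besides the shell and the picture viewer there is one more tool, called after "Request:" as name(argument=value, ...) on one line, values as JSON. send_rows: Moves the arm, as the interface text tells. Its arguments: {"type":"object","properties":{"moves":{"type":"array","items":{"type":"array","items":{"type":"array","items":{"type":"number"}}}},"grip":{"type":"number"}},"required":["moves"]}

```bash
mkdir -p pics; python3 - <<'E'
from cell import env
import cv2,numpy as np
print(env.state())
for c in("top","side"):
    r=env.read_camera(c); cv2.imwrite(f"pics/{c}0.png",r["image"][:,:,::-1])
    print(c,r["mtx"].round(1).tolist(),r["T"].round(3).tolist(),r.keys())
    for n in("square_box","oblong_box","small_box","square_lid","oblong_lid","plate","bracket"):
        print(n,[(np.round(d["xy"]),round(d["confidence"],2),int(d["region"].sum())) for d in env.outline_of(c,n)])
E
```

```text
{'t': 0.0, 'joints': array([ 1.22636248e+00,  4.91570548e-01,  1.55948562e+00,  3.60772554e-05,
        1.09170011e+00, -1.05611932e-01]), 'qvel': array([-1.38862222e-04,  8.82362361e-05, -4.54475768e-04,  9.49469842e-06,
       -1.47402998e-05, -1.72366276e-03]), 'tau': array([ 1.23300939e-03, -6.12646580e+01, -2.58198649e+01,  6.93243043e-02,
        4.80304565e-02, -1.07250135e-04]), 'eef_pos': array([147.7402805 , 607.02819288, 222.04246655]), 'tcp_rot': array([-3.14143817e+00,  1.15376490e-03,  1.33195785e+00]), 'ft_force': array([-0.00143596,  0.57923166,  0.98898653]), 'moment': array([-0.01642883, -0.02377686,  0.06829764]), 'opening': 0.9972876943024738}
top [[465.7, 0.0, 323.9], [0.0, 465.7, 206.1], [0.0, 0.0, 1.0]] [[0.02, 0.991, -0.132, 413.086], [-1.0, 0.018, -0.014, 10.249], [-0.012, 0.132, 0.991, 1121.122], [0.0, 0.0, 0.0, 1.0]] dict_keys(['image', 'mtx', 'T'])
square_box [(array([397., 254.]), 0.81, 1114)]
oblong_box [(array([381., 167.]), 0.81, 1207), (array([240., 179.]), 0.62, 989), (array([209., 234.]), 0.45, 195)]
small_box []
square_lid []
oblong_lid [(array([262., 232.]), 0.94, 999)]
plate [(array([259., 206.]), 0.61, 6986)]
bracket [(array([211., 234.]), 0.74, 178)]
side [[421.7, 0.0, 320.9], [0.0, 421.7, 197.6], [0.0, 0.0, 1.0]] [[-0.955, 0.191, -0.226, 341.334], [-0.295, -0.585, 0.755, 696.186], [0.012, 0.788, 0.615, 585.305], [0.0, 0.0, 0.0, 1.0]] dict_keys(['image', 'mtx', 'T'])
square_box [(array([377., 164.]), 0.58, 1356)]
oblong_box [(array([295., 161.]), 0.64, 1382)]
small_box [(array([365., 136.]), 0.82, 653)]
square_lid []
oblong_lid [(array([320., 261.]), 0.71, 1587)]
plate [(array([281., 276.]), 0.72, 8675)]
bracket [(array([301., 311.]), 0.64, 569)]
```

```bash
python3 - <<'E'
import cv2
a=cv2.imread("pics/top0.png")[120:320,160:460]; cv2.imwrite("pics/top0c.png",cv2.resize(a,None,fx=2.66,fy=2.66,interpolation=cv2.INTER_CUBIC))
a=cv2.imread("pics/side0.png")[90:390,150:550]; cv2.imwrite("pics/side0c.png",cv2.resize(a,None,fx=2,fy=2,interpolation=cv2.INTER_CUBIC))
E
```

```text
(no output)
```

View pics/top0c.png

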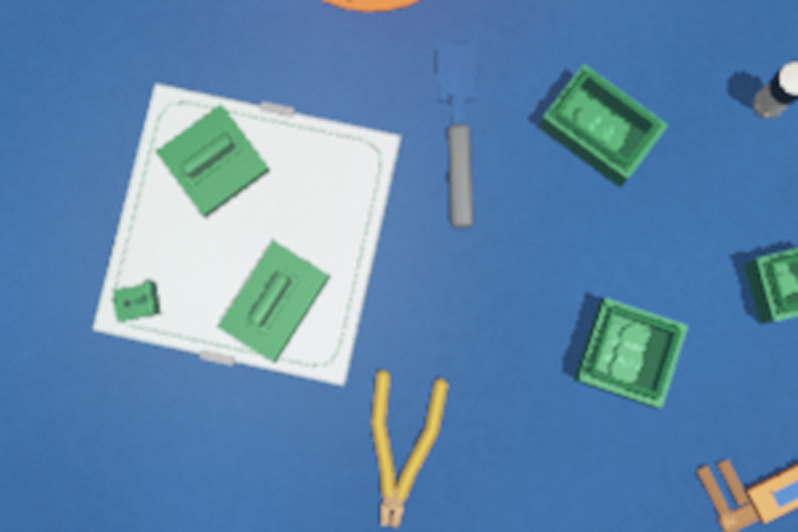

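View pics/side0c.png

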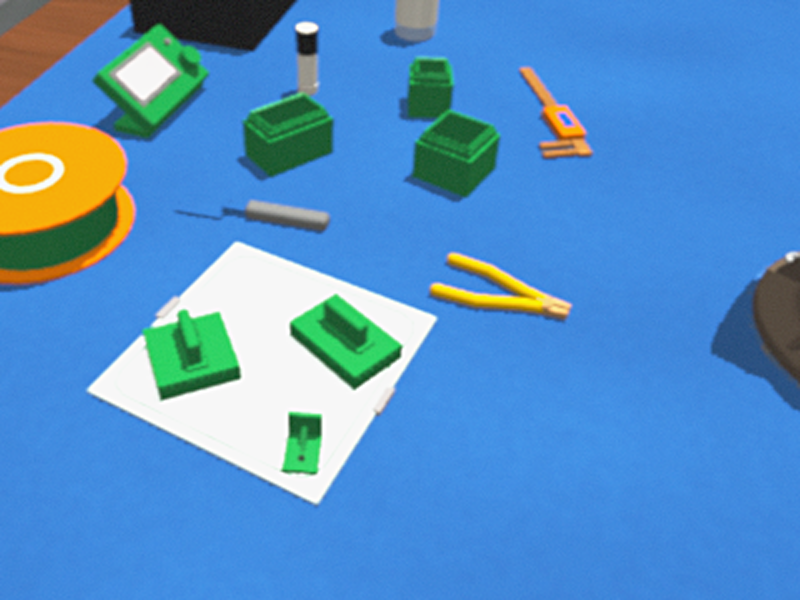

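The top view (full-image pixels) shows the square lid at about (240,180), oblong lid (262,233), oblong box (387,167), square box (398,252) and small box (460,227). The bracket is at (211,233). I'll fit the poses by silhouette in both cameras.

```bash
cat > fit.py <<'E'
import cv2,numpy as np
from scipy.optimize import minimize
def blk(a,b,z0,z1,a2=None,b2=None):
    a2=a if a2 is None else a2; b2=b if b2 is None else b2
    return np.array([[sx*p/2,sy*q/2,z] for p,q,z in((a,b,z0),(a2,b2,z1)) for sx in(-1,1) for sy in(-1,1)],float)
def box(a,b): return [blk(a,b,0,50),blk(a-8,b-8,50,57),blk(a-8,b-8,57,63,a-14,b-14)]
def lid(a,b): return [blk(a,b,0,19),blk(50,12,19,45)]
MODEL=dict(square_box=box(74,74),oblong_box=box(92,60),small_box=box(56,56),square_lid=lid(74,74),oblong_lid=lid(92,60))
S=4
def proj(r,P):
    T=r["T"]; p=(P-T[:3,3])@T[:3,:3]; p=p*[1,-1,-1]; u=p@np.asarray(r["mtx"]).T
    return u[:,:2]/u[:,2:]
def unproj(r,uv,z):
    d=np.linalg.solve(r["mtx"],[uv[0],uv[1],1.])*[1,-1,-1]; d=r["T"][:3,:3]@d; o=r["T"][:3,3]
    return (o+d*(z-o[2])/d[2])[:2]
def green(img):
    big=cv2.resize(img,None,fx=S,fy=S,interpolation=cv2.INTER_CUBIC).astype(int)
    return ((big[...,1]>big[...,2]+8)&(big[...,1]>big[...,0]+25)).astype(np.uint8)
def place(n,q,z):
    c,s=np.cos(q[2]),np.sin(q[2]); R=np.array([[c,-s,0],[s,c,0],[0,0,1]])
    return [b@R.T+[q[0],q[1],z] for b in MODEL[n]]
def sil(r,n,q,z,shape):
    m=np.zeros(shape,np.uint8)
    for b in place(n,q,z):
        cv2.fillConvexPoly(m,cv2.convexHull(np.round(((proj(r,b)+.5)*S-.5)*16).astype(np.int32)),1,shift=4)
    return m
def fit(cams,n,q0,z,rad=75):
    data=[]
    for r in cams:
        g=green(r["image"]); w=np.zeros_like(g)   # window
        w=cv2.dilate(sil(r,n,q0,z,g.shape),np.ones((61,61),np.uint8))
        data.append((r,g&w))
    def cost(q):
        c=0
        for r,g in data:
            m=sil(r,n,q,z,g.shape); c+=1-(m&g).sum()/(m|g).sum()
        return c/len(data)
    best=None
    for y in np.arange(0,np.pi,np.pi/8) if len(q0)<4 else [q0[2]]:
        q=np.array([q0[0],q0[1],y if len(q0)<4 else q0[2]])
        o=minimize(cost,q,method="Nelder-Mead",options=dict(initial_simplex=q+np.array([[0,0,0],[8,0,0],[0,8,0],[0,0,.2]]),xatol=.02,fatol=1e-5))
        if best is None or o.fun<best.fun: best=o
    return best.x,best.fun
E
python3 - <<'E'
from cell import env
from fit import *
t=env.read_camera("top");s=env.read_camera("side")
for n,uv,z,h in(("square_box",(398,252),0,60),("oblong_box",(387,167),0,60),("square_lid",(240,180),4,23),("oblong_lid",(262.5,232.5),4,23)):
    q0=np.r_[unproj(t,uv,h),0]
    q,f=fit([t,s],n,q0,z); print(n,q.round(3),round(f,3))
    for nm,c in(("top",t),("side",s)):
        a,b=fit([c],n,np.r_[q,1],z); print("  ",nm,a.round(3),round(b,3))
E
```

```text
square_box [ 453.031 -146.556    1.287] 0.103
   top [ 452.92  -145.621    1.269] 0.055
   side [ 453.998 -147.557    1.335] 0.137
oblong_box [ 657.955 -122.167    0.939] 0.077
   top [ 657.143 -121.17     0.932] 0.07
   side [ 658.243 -125.399    0.953] 0.054
square_lid [621.615 231.977   2.225] 0.051
   top [621.136 231.87    2.227] 0.045
   side [622.523 230.632   2.217] 0.05
oblong_lid [493.27  171.356  -0.533] 0.05
   top [493.386 171.595  -0.532] 0.033
   side [494.656 169.779  -0.557] 0.062
```

```bash
cat > go.py <<'E'
import sys
from cell import env
import numpy as np
from scipy.spatial.transform import Rotation as R
x,y,z,yaw=map(float,sys.argv[1:5])
s=env.state(); r=R.from_euler("xyz",s["tcp_rot"]); t=R.from_euler("xyz",[np.pi,0,yaw])
d=r.inv().apply(np.array([x,y,z])-s["eef_pos"])/300
w=(r.inv()*t).as_rotvec()/(np.pi/2)
print(round(s["t"],2),s["eef_pos"].round(1),s["tcp_rot"].round(3),"F",s["ft_force"].round(1),"op",round(s["opening"],3))
print("row",d.round(4).tolist(),w.round(4).tolist())
E
python3 go.py 493.3 171.4 120 1.038
```

```text
0.9 [147.8 607.3 222.7] [-3.142 -0.     1.332] F [0.3 0.4 0.5] op 0.998
row [-1.1395, 1.4627, 0.3421] [-0.0, -0.0001, 0.1872]
```

Request:
send_rows(moves=[[[-0.78,1,0,0,0,0],[-0.78,1,0,0,0,0],[-0.78,1,0,0,0,0],[-0.78,1,0,0,0,0],[-0.78,1,0,0,0,0],[-0.78,1,0,0,0,0],[-0.78,1,0,0,0,0],[-0.78,1,0,0,0,0],[-0.78,1,0,0,0,0],[-0.78,1,0,0,0,0],[-0.78,1,0,0,0,0]]], grip=-1)

```text
t: 1.82
eef_pos: [385.3, 307.4, 222.7]
tcp_rot: [3.141, -0.0, 1.328]
ft_force: [0.6, 0.2, 0.2]
opening: 1.0
```

```bash
python3 go.py 493.3 171.4 110 1.038
```

```text
1.82 [385.3 307.4 222.7] [ 3.141 -0.     1.328] F [0.6 0.2 0.2] op 1.0
row [-0.3535, 0.4583, 0.3759] [0.0001, -0.0002, 0.1846]
```

Request:
send_rows(moves=[[[-0.3535,0.4583,0.376,0,0,0.1846],[-0.3535,0.4583,0.376,0,0,0.1846],[-0.3535,0.4583,0.376,0,0,0.1846],[-0.3535,0.4583,0.376,0,0,0.1846],[-0.3535,0.4583,0.376,0,0,0.1846],[-0.3535,0.4583,0.376,0,0,0.1846],[-0.3535,0.4583,0.376,0,0,0.1846],[-0.3535,0.4583,0.376,0,0,0.1846],[-0.3535,0.4583,0.376,0,0,0.1846]]])

```text
t: 2.57
eef_pos: [491.9, 174.9, 110.6]
tcp_rot: [3.141, -0.001, 1.044]
ft_force: [-0.6, -0.2, -0.2]
opening: 0.998
```

```bash
python3 go.py 493.3 171.4 35 1.038
```

```text
2.57 [491.9 174.9 110.6] [ 3.141e+00 -1.000e-03  1.044e+00] F [-0.6 -0.2 -0.2] op 0.998
row [-0.0081, 0.0098, 0.252] [0.0004, -0.0005, 0.0037]
```

Request:
send_rows(moves=[[[0,0,0.05,0,0,0],[0,0,0.1,0,0,0],[0,0,0.1,0,0,0],[0,0,0.1,0,0,0]]])

```text
t: 2.9
eef_pos: [491.9, 174.4, 80.3]
tcp_rot: [-3.141, 0.0, 1.044]
ft_force: [0.1, 0.8, -0.4]
opening: 0.999
```

```bash
python3 go.py 493.3 171.4 35 1.038
```

```text
2.9 [491.9 174.4  80.3] [-3.141  0.     1.044] F [ 0.1  0.8 -0.4] op 0.999
row [-0.0065, 0.0091, 0.1511] [-0.0001, 0.0, 0.0036]
```

Request:
send_rows(moves=[[[-0.0065,0.0091,0.05,0,0,0.0036],[-0.0065,0.0091,0.1,0,0,0.0036],[-0.0065,0.0091,0.151,0,0,0.0036],[-0.0065,0.0091,0.151,0,0,0.0036],[-0.0065,0.0091,0.151,0,0,0.0036]]])

```text
t: 3.32
eef_pos: [493.8, 170.8, 35.3]
tcp_rot: [-3.142, -0.0, 1.037]
ft_force: [-0.4, -0.5, -0.1]
opening: 0.998
```

Request:
send_rows(moves=[[[0,0,0,0,0,0],[0,0,0,0,0,0],[0,0,0,0,0,0],[0,0,0,0,0,0],[0,0,0,0,0,0],[0,0,0,0,0,0],[0,0,0,0,0,0],[0,0,0,0,0,0]]], grip=1)

```text
t: 3.98
eef_pos: [493.8, 170.3, 34.5]
tcp_rot: [-3.142, -0.0, 1.036]
ft_force: [-0.3, 0.2, -0.6]
opening: 0.499
```

Request:
send_rows(moves=[[[0,0,0,0,0,0],[0,0,0,0,0,0],[0,0,0,0,0,0],[0,0,0,0,0,0],[0,0,0,0,0,0],[0,0,0,0,0,0],[0,0,0,0,0,0],[0,0,0,0,0,0],[0,0,0,0,0,0]]])

```text
t: 4.73
eef_pos: [493.9, 170.4, 34.5]
tcp_rot: [3.142, -0.0, 1.036]
ft_force: [0.6, 0.2, 0.4]
opening: 0.123
```

Request:
send_rows(moves=[[[0,0,-0.05,0,0,0],[0,0,-0.15,0,0,0],[0,0,-0.28,0,0,0],[0,0,-0.4,0,0,0],[0,0,-0.5,0,0,0],[0,0,-0.5,0,0,0],[0,0,-0.5,0,0,0]]])

```text
t: 5.32
eef_pos: [494.1, 170.4, 185.7]
tcp_rot: [3.139, -0.002, 1.036]
ft_force: [-0.7, -0.2, -0.8]
opening: 0.126
```

```bash
python3 go.py 657.9 -122 185 -0.632
```

```text
5.32 [494.1 170.4 185.7] [ 3.139e+00 -2.000e-03  1.036e+00] F [-0.7 -0.2 -0.8] op 0.126
row [-0.5607, 0.9663, 0.0034] [-0.0001, -0.0021, 1.0621]
```

Lid is held. Travel with most of the turn.

Request:
send_rows(moves=[[[-0.04,0.069,0,0,0,0.07],[-0.1,0.172,0,0,0,0.14],[-0.15,0.26,0,0,0,0.21],[-0.21,0.362,0,0,0,0.28],[-0.26,0.448,0,0,0,0.35],[-0.31,0.534,0,0,0,0.42],[-0.36,0.62,0,0,0,0.49],[-0.41,0.707,0,0,0,0.56],[-0.46,0.793,0,0,0,0.63],[-0.51,0.879,0,0,0,0.7],[-0.54,0.93,0,0,0,0.77],[-0.5607,0.966,0,0,0,0.84]]])

```text
t: 6.32
eef_pos: [657.5, -124.0, 181.7]
tcp_rot: [3.141, 0.003, -0.29]
ft_force: [-1.3, -0.1, -0.9]
opening: 0.123
```

```bash
python3 go.py 657.9 -122 130 -0.632
```

```text
6.32 [ 657.5 -124.   181.7] [ 3.141e+00  3.000e-03 -2.900e-01] F [-1.3 -0.1 -0.9] op 0.123
row [-0.0001, -0.0066, 0.1723] [0.0004, 0.0021, 0.2177]
```

Request:
send_rows(moves=[[[0,-0.005,0.03,0,0,0.07],[0,-0.0066,0.1,0,0,0.14],[0,-0.0066,0.172,0,0,0.2177],[0,-0.0066,0.172,0,0,0.2177],[0,-0.0066,0.172,0,0,0.2177],[0,-0.0066,0.172,0,0,0.2177],[0,-0.0066,0.172,0,0,0.2177]]])

```text
t: 6.9
eef_pos: [658.5, -120.1, 133.8]
tcp_rot: [-3.141, -0.001, -0.622]
ft_force: [-1.1, 0.3, -0.5]
opening: 0.123
```

```bash
python3 go.py 657.9 -122 130 -0.632; python3 - <<'E'
from cell import env
from fit import *
t=env.read_camera("top");s=env.read_camera("side")
a=t["image"][120:300,300:480,::-1];b=s["image"][60:240,200:380,::-1]
cv2.imwrite("pics/h1.png",cv2.resize(np.hstack([a,b]),None,fx=2.2,fy=2.2,interpolation=cv2.INTER_CUBIC))
print("opp",unproj(t,(387,167),63))
E
```

```text
6.9 [ 658.5 -120.1  133.8] [-3.141e+00 -1.000e-03 -6.220e-01] F [-1.1  0.3 -0.5] op 0.123
row [0.002, 0.0062, 0.0126] [-0.0003, -0.0007, 0.0063]
opp [ 647.85837419 -118.45983054]
```

View pics/h1.png

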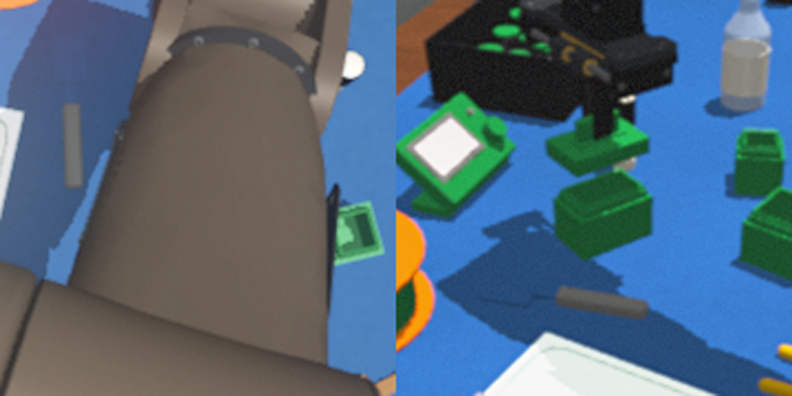

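Request:
send_rows(moves=[[[0.002,0.0062,0.0126,0,0,0.0063],[0.002,0.0062,0.0126,0,0,0.0063],[0.002,0.0062,0.0126,0,0,0.0063],[0.002,0.0062,0.0126,0,0,0.0063]]])

```text
t: 7.33
eef_pos: [657.5, -122.0, 129.2]
tcp_rot: [-3.141, -0.0, -0.635]
ft_force: [0.5, 0.1, -0.9]
opening: 0.123
```

```bash
cat > held.py <<'E'
import sys
from cell import env
from fit import *
def fit2(r,n,q0,z,win,ign=None,fixz=True):
    g=green(r["image"]); m0=sil(r,n,q0,z,g.shape)
    w=cv2.dilate(m0,np.ones((win,win),np.uint8))
    if ign is not None:
        k=np.zeros_like(g)
        for b in ign: cv2.fillConvexPoly(k,cv2.convexHull(np.round(proj(r,b)*S).astype(np.int32)),1)
        w[k>0]=0
    def cost(q):
        m=sil(r,n,q,z if fixz else q[3],g.shape)&w; gg=g&w
        return 1-(m&gg).sum()/(m|gg).sum()
    q=np.r_[q0[:3]] if fixz else np.r_[q0[:3],z]
    d=np.diag([4,4,.1] if fixz else [4,4,.1,3])
    o=minimize(cost,q,method="Nelder-Mead",options=dict(initial_simplex=q+np.vstack([0*q,d]),xatol=.02,fatol=1e-5))
    return o.x,o.fun
if __name__=="__main__":
    lidn,boxn=sys.argv[1:3]; bx=list(map(float,sys.argv[3:6])); dz=float(sys.argv[6])
    st=env.state(); p=st["eef_pos"]; yaw=st["tcp_rot"][2]+np.pi/2
    print(p.round(1),st["tcp_rot"].round(3))
    s=env.read_camera("side")
    MODEL[lidn]=MODEL[lidn][:1]
    q0=np.array([p[0],p[1],yaw]); 
    c,sn=np.cos(yaw),np.sin(yaw); Rm=np.array([[c,-sn,0],[sn,c,0],[0,0,1]])
    ign=[blk(54,24,19,45)@Rm.T+[p[0],p[1],p[2]-dz], blk(34,34,25,160)@Rm.T+[p[0],p[1],p[2]-dz]]
    for fz in(True,False):
        q,f=fit2(s,lidn,q0,p[2]-dz,41,ign,fz); print("lid",q.round(3),round(f,3), "exp z",round(p[2]-dz,1))
    b,f=fit2(s,boxn,np.array(bx),0,31); print("box side",b.round(3),round(f,3))
E
python3 held.py oblong_lid oblong_box 658 -122 .939 30.5; python3 go.py 657.9 -122 130 -0.632
```

```text
[ 657.5 -122.   129.2] [-3.141 -0.    -0.635]
lid [ 657.413 -123.331    1.105] 0.27 exp z 98.7
lid [ 657.617 -124.621    1.112   97.889] 0.27 exp z 98.7
box side [ 659.118 -124.547    0.981] 0.118
7.38 [ 657.5 -122.   129.2] [-3.141 -0.    -0.635] F [-0.1 -0.2  0.3] op 0.126
row [0.001, -0.0008, -0.0025] [-0.0001, -0.0001, -0.0018]
```

```bash
cat > ov.py <<'E'
import sys
from cell import env
from fit import *
# ov.py out cx cy  then triples name x y yaw z
a=sys.argv; r=env.read_camera("side"); out=a[1]; cx,cy=int(a[2]),int(a[3])
K=8
im=cv2.resize(r["image"][cy-35:cy+35,cx-48:cx+48,::-1],None,fx=K,fy=K,interpolation=cv2.INTER_CUBIC)
E=[(0,1),(0,2),(1,3),(2,3),(4,5),(4,6),(5,7),(6,7),(0,4),(1,5),(2,6),(3,7)]
for i,k in enumerate(range(4,len(a),5)):
    n=a[k];x,y,w,z=map(float,a[k+1:k+5])
    for b in place(n,(x,y,w),z):
        p=np.round((proj(r,b)-[cx-48,cy-35]+.5)*K).astype(int)
        for e in E: cv2.line(im,tuple(map(int,p[e[0]])),tuple(map(int,p[e[1]])),[(0,0,255),(255,255,255)][i],1)
cv2.imwrite(out,im)
E
python3 ov.py pics/ov1.png 292 145 oblong_lid 657.5 -122 0.936 98.7 oblong_box 658.5 -124.5 0.95 0
```

```text
(no output)
```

View pics/ov1.png

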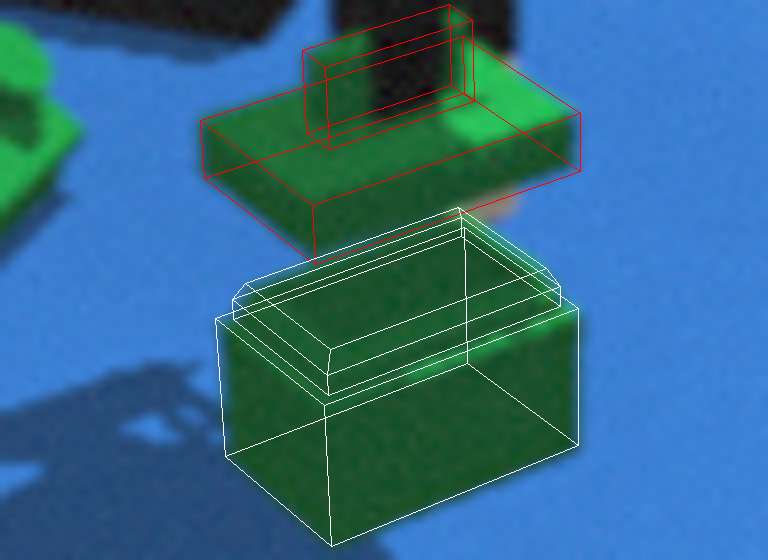

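Lid outline matches the expected pose within about 1 px. In the side view the box sits about 1–2 mm toward −y of the hand, so I'll shift to (658,−123.3) and lower to just above the neck.

```bash
python3 go.py 658 -123.3 96 -0.628
```

```text
7.43 [ 657.5 -122.   129.2] [-3.141 -0.    -0.635] F [-0.  -0.2 -1.6] op 0.123
row [0.0038, 0.0026, 0.1108] [-0.0001, -0.0, -0.0043]
```

Request:
send_rows(moves=[[[0.0038,0.0026,0.04,0,0,-0.0043],[0.0038,0.0026,0.08,0,0,-0.0043],[0.0038,0.0026,0.111,0,0,-0.0043],[0.0038,0.0026,0.111,0,0,-0.0043],[0.0038,0.0026,0.111,0,0,-0.0043]]])

```text
t: 7.85
eef_pos: [657.6, -123.2, 94.6]
tcp_rot: [3.141, 0.002, -0.628]
ft_force: [-1.1, -0.4, -1.1]
opening: 0.123
```

Request:
send_rows(moves=[[[0,0,0.006,0,0,0],[0,0,0.012,0,0,0],[0,0,0.018,0,0,0],[0,0,0.023,0,0,0],[0,0,0.027,0,0,0],[0,0,0.03,0,0,0]]])

```text
t: 8.35
eef_pos: [657.3, -122.6, 88.2]
tcp_rot: [-3.141, 0.001, -0.628]
ft_force: [-7.5, 5.3, 15.8]
opening: 0.125
```

Request:
send_rows(moves=[[[-0.004,0,-0.003,0,0,0],[-0.007,0,-0.003,0,0,0],[-0.007,0,0,0,0,0],[-0.007,0,0,0,0,0]]])

```text
t: 8.68
eef_pos: [656.4, -122.0, 87.3]
tcp_rot: [-3.141, -0.0, -0.628]
ft_force: [-1.7, 1.3, 6.1]
opening: 0.125
```

Request:
send_rows(moves=[[[-0.003,0,0.003,0,0,0],[-0.003,0,0.007,0,0,0],[-0.003,0,0.011,0,0,0],[-0.003,0,0.015,0,0,0],[-0.003,0,0.015,0,0,0]]])

```text
t: 9.1
eef_pos: [655.4, -121.6, 81.8]
tcp_rot: [3.141, 0.0, -0.628]
ft_force: [-0.9, 0.2, -0.7]
opening: 0.125
```

Request:
send_rows(moves=[[[0,0,0.003,0,0,0],[0,0,0.006,0,0,0],[0,0,0.009,0,0,0],[0,0,0.009,0,0,0]]])

```text
t: 9.43
eef_pos: [655.5, -121.5, 80.5]
tcp_rot: [-3.141, -0.0, -0.628]
ft_force: [-4.3, 0.5, 10.1]
opening: 0.127
```

Request:
send_rows(moves=[[[0,0,-0.003,0,0,0],[0,0,-0.003,0,0,0],[0,0,-0.003,0,0,0],[0,0,-0.003,0,0,0],[0,0,-0.003,0,0,0],[0,0,-0.003,0,0,0],[0,0,-0.08,0,0,0],[0,0,-0.2,0,0,0],[0,0,-0.3,0,0,0],[0,0,-0.3,0,0,0],[0,0,-0.3,0,0,0]]], grip=-0.2)

```text
t: 10.35
eef_pos: [656.1, -121.6, 171.3]
tcp_rot: [-3.14, -0.003, -0.628]
ft_force: [-1.1, -0.3, -0.4]
opening: 0.598
```

```bash
python3 go.py 621.6 231.5 130 0.654
```

```text
10.35 [ 656.1 -121.6  171.3] [-3.14e+00 -3.00e-03 -6.28e-01] F [-1.1 -0.3 -0.4] op 0.598
row [-0.7851, -0.8847, 0.1363] [0.0006, -0.0021, -0.8163]
```

Request:
send_rows(moves=[[[-0.07,-0.08,0,0,0,-0.07],[-0.15,-0.17,0,0,0,-0.14],[-0.23,-0.26,0,0,0,-0.21],[-0.31,-0.35,0,0,0,-0.28],[-0.39,-0.44,0,0,0,-0.35],[-0.47,-0.53,0,0,0,-0.42],[-0.55,-0.62,0,0,0,-0.49],[-0.63,-0.71,0,0,0,-0.56],[-0.71,-0.8,0,0,0,-0.63],[-0.785,-0.885,0,0,0,-0.7],[-0.785,-0.885,0.08,0,0,-0.77],[-0.785,-0.885,0.136,0,0,-0.816]]], grip=-0.5)

```text
t: 11.35
eef_pos: [619.8, 233.8, 126.6]
tcp_rot: [-3.141, 0.001, 0.663]
ft_force: [-0.6, 0.2, -1.0]
opening: 0.748
```

```bash
python3 - <<'E'
from cell import env
from fit import *
t=env.read_camera("top");s=env.read_camera("side")
for n,q0,z in(("oblong_box",(657,-122,.94),0),("oblong_lid",(657,-122,.94),50),("square_box",(453,-146.3,1.27),0)):
    for nm,c in(("top",t),("side",s)):
        a,b=fit([c],n,np.r_[q0,1],z); print(n,nm,a.round(3),round(b,3))
E
python3 ov.py pics/ov2.png 292 145 oblong_lid 656 -122 0.943 50 oblong_box 656 -122 .943 0
python3 go.py 621.6 231.5 35 0.654
```

```text
oblong_box top [ 660.149 -123.201    0.946] 0.038
oblong_box side [ 652.622 -158.152    2.187] 0.217
oblong_lid top [ 654.13  -119.718    0.94 ] 0.104
oblong_lid side [ 636.901 -118.834   -0.879] 0.212
square_box top [ 453.391 -145.417    1.274] 0.054
square_box side [ 454.043 -147.814    1.337] 0.138
11.5 [620.  231.5 126.7] [-3.14   0.004  0.652] F [ 0.1  0.4 -0.1] op 0.752
row [0.0053, 0.0038, 0.3056] [-0.001, 0.0025, -0.0015]
```

View pics/ov2.png

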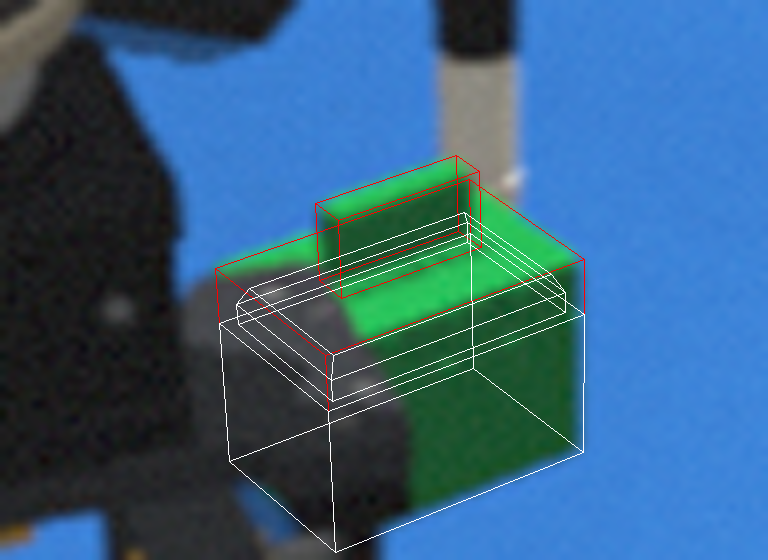

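Side view: the oblong lid sits on its box with no gap, matching the home overlay (about 1 px). Next is the square lid.

Request:
send_rows(moves=[[[0.0053,0.0038,0.05,0,0.0025,0],[0.0053,0.0038,0.14,0,0.0025,0],[0.0053,0.0038,0.22,0,0.0025,0],[0.0053,0.0038,0.28,0,0.0025,0],[0.0053,0.0038,0.305,0,0.0025,0],[0.0053,0.0038,0.305,0,0.0025,0]]], grip=0)

```text
t: 12.0
eef_pos: [622.7, 231.2, 36.3]
tcp_rot: [-3.141, -0.002, 0.651]
ft_force: [-0.3, 0.6, -0.2]
opening: 0.505
```

Request:
send_rows(moves=[[[0,0,0,0,0,0],[0,0,0,0,0,0],[0,0,0,0,0,0],[0,0,0,0,0,0],[0,0,0,0,0,0],[0,0,0,0,0,0],[0,0,0,0,0,0],[0,0,0,0,0,0],[0,0,0,0,0,0],[0,0,0,0,0,0]]], grip=1)

```text
t: 12.83
eef_pos: [623.1, 231.8, 37.8]
tcp_rot: [3.141, -0.004, 0.654]
ft_force: [-1.9, -0.6, 5.4]
opening: 0.126
```

Request:
send_rows(moves=[[[0,0,0,0,0,0],[0,0,0,0,0,0]]])

```text
t: 13.0
eef_pos: [623.1, 231.8, 37.8]
tcp_rot: [3.141, -0.004, 0.654]
ft_force: [-1.3, -0.8, 6.5]
opening: 0.124
```

Request:
send_rows(moves=[[[0,0,-0.05,0,0,0],[0,0,-0.15,0,0,0],[0,0,-0.28,0,0,0],[0,0,-0.4,0,0,0],[0,0,-0.5,0,0,0],[0,0,-0.5,0,0,0],[0,0,-0.5,0,0,0]]])

```text
t: 13.58
eef_pos: [622.9, 231.6, 188.9]
tcp_rot: [3.141, -0.007, 0.654]
ft_force: [0.0, 0.0, -0.1]
opening: 0.125
```

```bash
python3 go.py 453.2 -146.3 185 -0.302
```

```text
13.58 [622.9 231.6 188.9] [ 3.141 -0.007  0.654] F [ 0.   0.  -0.1] op 0.125
row [-1.215, 0.656, 0.0053] [-0.0014, -0.0043, 0.6083]
```

Request:
send_rows(moves=[[[-0.06,0.0324,0,0,-0.004,0.06],[-0.15,0.081,0,0,-0.004,0.12],[-0.25,0.135,0,0,-0.004,0.18],[-0.35,0.189,0,0,-0.004,0.24],[-0.45,0.243,0,0,-0.004,0.3],[-0.55,0.297,0,0,-0.004,0.36],[-0.65,0.351,0,0,-0.004,0.42],[-0.75,0.405,0,0,-0.004,0.48],[-0.84,0.454,0,0,-0.004,0.54],[-0.92,0.497,0,0,-0.004,0.6],[-0.97,0.524,0,0,-0.004,0.6083],[-1,0.54,0,0,-0.004,0.6083]]])

```text
t: 14.58
eef_pos: [481.5, -81.0, 184.8]
tcp_rot: [-3.141, 0.006, -0.304]
ft_force: [0.8, 0.8, -0.6]
opening: 0.127
```

```bash
python3 go.py 453.2 -146.3 135 -0.302
```

```text
14.58 [481.5 -81.  184.8] [-3.141  0.006 -0.304] F [ 0.8  0.8 -0.6] op 0.127
row [-0.0237, 0.2359, 0.1662] [-0.0003, 0.0036, -0.0015]
```

Request:
send_rows(moves=[[[-0.006,0.06,0,0,0.0036,-0.0015],[-0.015,0.15,0.02,0,0.0036,-0.0015],[-0.02,0.21,0.07,0,0.0036,-0.0015],[-0.0237,0.2359,0.14,0,0.0036,-0.0015],[-0.0237,0.2359,0.166,0,0.0036,-0.0015],[-0.0237,0.2359,0.166,0,0.0036,-0.0015],[-0.0237,0.2359,0.166,0,0.0036,-0.0015]]])

```text
t: 15.17
eef_pos: [455.0, -144.3, 136.0]
tcp_rot: [-3.141, -0.001, -0.299]
ft_force: [0.0, 0.0, -0.3]
opening: 0.125
```

```bash
python3 go.py 453.2 -146.3 135 -0.302; python3 ov.py pics/ov3.png 375 150 square_lid 453.2 -146.3 1.269 101.2 square_box 453.4 -146.3 1.275 0
```

```text
15.17 [ 455.  -144.3  136. ] [-3.141e+00 -1.000e-03 -2.990e-01] F [ 0.   0.  -0.3] op 0.125
row [-0.0038, 0.0081, 0.0033] [-0.0006, -0.0006, 0.0021]
```

View pics/ov3.png

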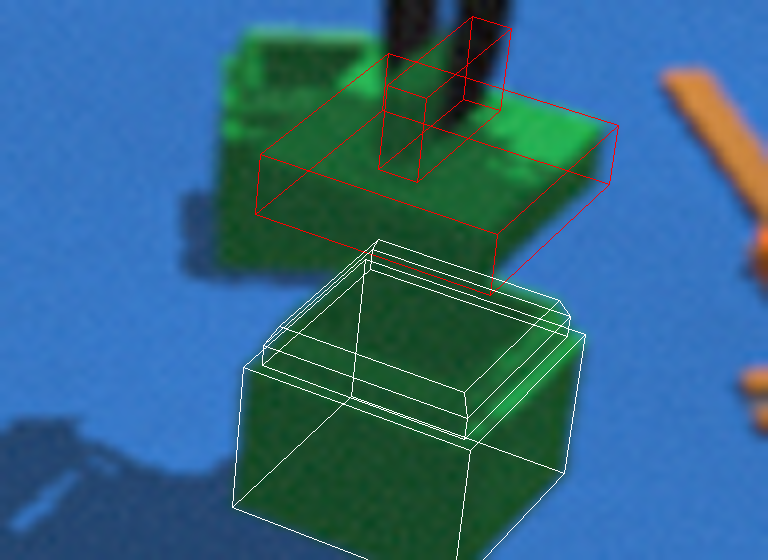

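The side overlay shows the square box matching its estimated pose. The lid is about where the TCP implies (right corner near (605,120) in the crop). I'll align and lower.

Request:
send_rows(moves=[[[-0.0038,0.0081,0.0,0,0,0],[-0.0038,0.0081,0.04,0,0,0],[-0.0038,0.0081,0.08,0,0,0],[-0.0038,0.0081,0.115,0,0,0],[-0.0038,0.0081,0.115,0,0,0],[-0.0038,0.0081,0.115,0,0,0]]])

```text
t: 15.72
eef_pos: [453.3, -146.8, 102.3]
tcp_rot: [-3.141, -0.003, -0.299]
ft_force: [0.2, -0.3, -0.6]
opening: 0.124
```

```bash
python3 go.py 453.3 -146.4 96 -0.298
```

```text
15.72 [ 453.3 -146.8  102.3] [-3.141e+00 -3.000e-03 -2.990e-01] F [ 0.2 -0.3 -0.6] op 0.124
row [-0.0006, -0.0011, 0.0209] [-0.0003, -0.0017, -0.0006]
```

Request:
send_rows(moves=[[[0,-0.001,0.01,0,-0.0017,0],[0,-0.001,0.02,0,-0.0017,0],[0,-0.001,0.026,0,-0.0017,0],[0,-0.001,0.032,0,-0.0017,0],[0,-0.001,0.037,0,-0.0017,0],[0,-0.001,0.037,0,-0.0017,0]]])

```text
t: 16.22
eef_pos: [453.1, -146.7, 90.5]
tcp_rot: [-3.141, 0.0, -0.3]
ft_force: [-0.6, -0.4, -0.6]
opening: 0.126
```

Request:
send_rows(moves=[[[0,0,0.005,0,0,0],[0,0,0.01,0,0,0],[0,0,0.014,0,0,0],[0,0,0.017,0,0,0],[0,0,0.017,0,0,0]]])

```text
t: 16.63
eef_pos: [453.1, -146.7, 85.4]
tcp_rot: [-3.141, 0.001, -0.3]
ft_force: [-0.9, -0.2, -1.3]
opening: 0.122
```

Request:
send_rows(moves=[[[0,0,0.004,0,0,0],[0,0,0.008,0,0,0],[0,0,0.011,0,0,0],[0,0,0.011,0,0,0]]])

```text
t: 16.97
eef_pos: [453.2, -146.7, 83.7]
tcp_rot: [-3.141, -0.001, -0.299]
ft_force: [-7.1, 3.3, 24.2]
opening: 0.123
```

Contact at TCP z 83.7, which is the 33.8 grasp offset plus 50, so the lid is seated. Releasing.

Request:
send_rows(moves=[[[0,0,-0.005,0,0,0],[0,0,-0.005,0,0,0],[0,0,-0.005,0,0,0],[0,0,-0.005,0,0,0],[0,0,-0.005,0,0,0],[0,0,-0.005,0,0,0],[0,0,-0.06,0,0,0],[0,0,-0.15,0,0,0],[0,0,-0.27,0,0,0],[0,0,-0.35,0,0,0],[0,0,-0.35,0,0,0]]], grip=-0.2)

```text
t: 17.88
eef_pos: [454.8, -147.4, 191.4]
tcp_rot: [3.141, -0.007, -0.299]
ft_force: [0.6, -0.1, 0.5]
opening: 0.597
```

Request:
send_rows(moves=[[[0,-0.07,-0.05,0,0,0],[0,-0.17,-0.05,0,0,0],[0,-0.3,-0.05,0,0,0],[0,-0.43,-0.05,0,0,0],[0,-0.56,-0.05,0,0,0],[0,-0.69,-0.05,0,0,0],[0,-0.82,-0.05,0,0,0],[0,-0.95,-0.05,0,0,0],[0,-1,-0.05,0,0,0],[0,-1,-0.05,0,0,0],[0,-1,-0.05,0,0,0]]])

```text
t: 18.8
eef_pos: [541.4, 140.0, 201.7]
tcp_rot: [3.141, 0.001, -0.298]
ft_force: [-0.3, 0.3, -0.1]
opening: 0.599
```

Request:
send_rows(moves=[[[0,-0.13,0,0,0,0],[0,-0.26,0,0,0,0],[0,-0.39,0,0,0,0],[0,-0.52,0,0,0,0],[0,-0.65,0,0,0,0],[0,-0.65,0,0,0,0],[0,-0.65,0,0,0,0]]])

```text
t: 19.38
eef_pos: [599.4, 325.7, 201.6]
tcp_rot: [3.141, 0.001, -0.299]
ft_force: [0.3, -0.0, -0.3]
opening: 0.601
```

```bash
python3 - <<'E'
from cell import env
from fit import *
print(env.state()["eef_pos"].round(0))
t=env.read_camera("top");s=env.read_camera("side")
a=t["image"][120:300,340:520,::-1];b=s["image"][80:260,240:420,::-1]
cv2.imwrite("pics/f1.png",cv2.resize(np.hstack([a,b]),None,fx=2.2,fy=2.2,interpolation=cv2.INTER_CUBIC))
for n,w in(("oblong",(656,-122,.94)),("square",(453,-146.5,1.27))):
    MODEL[n]=MODEL[n+"_box"][:1]+[p+[0,0,50] for p in MODEL[n+"_lid"]]
    for nm,c in(("top",t),("side",s)):
        q,f=fit([c],n,np.r_[w,1],0); print(n,nm,q.round(3),round(f,3))
E
python3 ov.py pics/ov4.png 375 165 square_lid 453.2 -146.7 1.271 50 square_box 453.2 -146.7 1.271 0
```

```text
[599. 326. 202.]
oblong top [ 656.754 -121.702    0.925] 0.05
oblong side [ 658.357 -125.585    0.963] 0.095
square top [ 453.351 -146.059    1.276] 0.042
square side [ 454.358 -147.851    1.321] 0.161
```

View pics/f1.png

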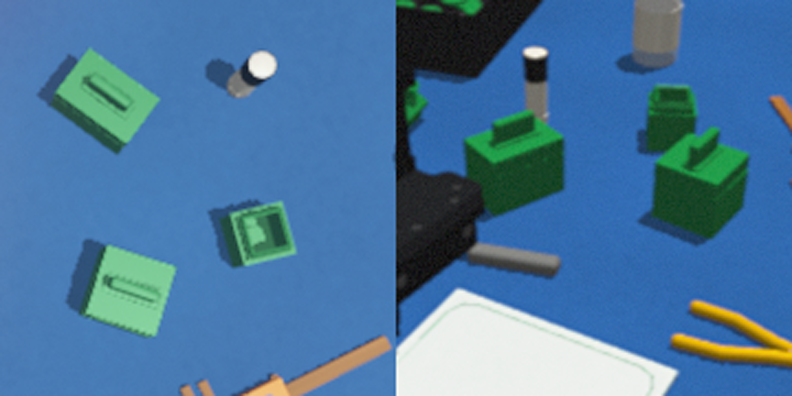

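View pics/ov4.png

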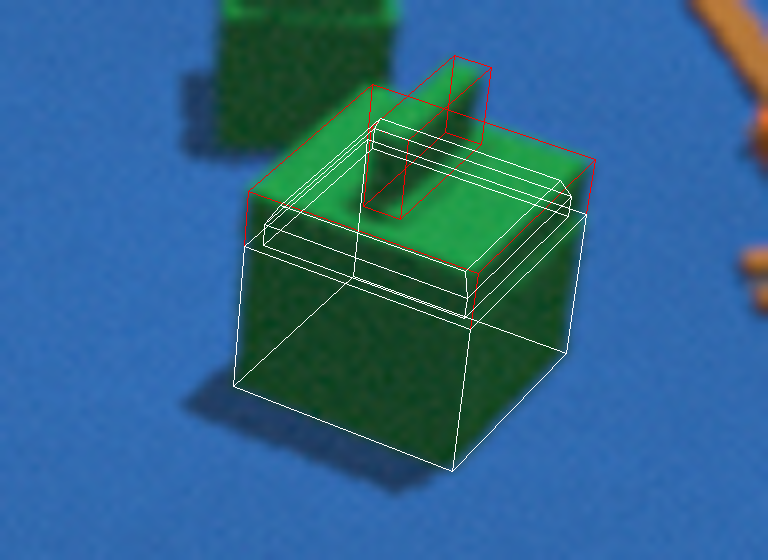

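```bash
python3 - <<'E'
from cell import env
import cv2,numpy as np
ims=[env.read_camera("side")["image"].astype(float) for _ in range(6)]
im=np.mean(ims,0); im=255*(im/255)**.5
c=lambda x,y:cv2.resize(im[y-32:y+32,x-24:x+24,::-1].astype(np.uint8),None,fx=8,fy=8,interpolation=cv2.INTER_CUBIC)
cv2.imwrite("pics/z.png",np.hstack([c(295,158),c(377,165)]))
E
```

```text
(no output)
```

View pics/z.png

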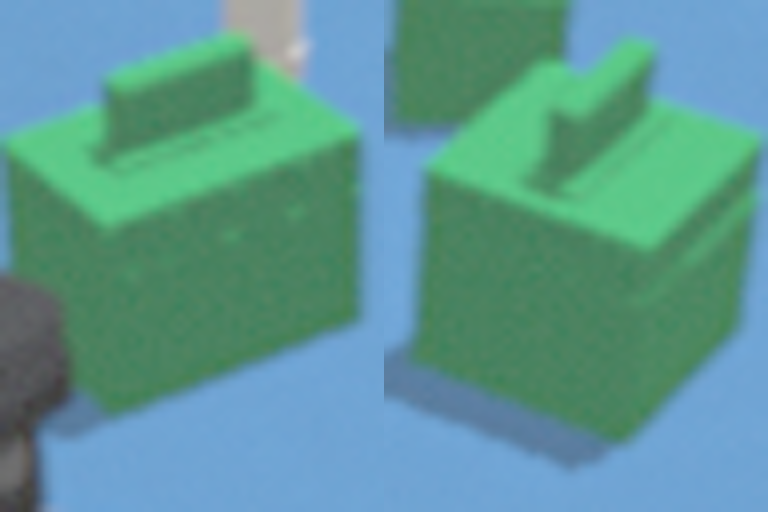

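```bash
python3 - <<'E'
from cell import env
print(env.job_done(), env.state()["t"])
E
```

```text
the job is handed in; nothing more can be done
the job is handed in; nothing more can be done
```

Both lids are on their boxes and the job was handed in at about 20 s. The report gives no verdict, so the results below are from my own checks.

- **What I did:** I gripped each lid by its fin and turned it to match its box. I lowered it in small steps while watching the wrist force. The oblong lid first touched the neck's lead-in (about 16 N), so I shifted it about 3 mm sideways and it then dropped freely. I opened the fingers only when each lid was down, then moved the arm clear.
- **Height:** both lids stopped where a fully home rim should put them. The oblong lid stopped at tool height 80.5 mm with 10 N, and the square lid at 83.7 mm with 24 N.
- **Final pictures:** both rims are level with the shoulders all along the visible sides, and the sides run flush. The square lid sits slightly to one side, leaving a thin strip of shoulder showing on one side, which looks within its 1.5 mm play. All three boxes stand upright about where they were. I did not re-measure the small box or the bracket; the arm did not come near the small box, and no contact showed at the bracket.
- **Disagreements:**
  - The top and side cameras differed by up to about 4 mm on absolute position, partly from calibration.
  - The side-view fits of the square box were poor because the small box overlapped it. I relied on the top view and the contact forces there.
  - During the square lid's grip the tool read about 1.5 mm higher with 5–6 N upward. The lid still seated at the right height.

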